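# Burnt-out tea light through the spring flap of the waste box

## Robot

A 7-joint arm with a two-finger parallel gripper is mounted at the origin on a cart in front of the work surface, level with it; the furniture and walls round the work are solid. World frame = base frame: x ahead of the robot, y to its left, z up, the work surface at z = 0. Lengths are in mm, angles in rad, forces in N, time in s.
With the tool pointing down it reaches from about 425 to 875 mm from the base axis. Payload 9.9 kg.
Tool frame: the origin (TCP) lies midway between the tips of the shut fingers; the grasp point (between the pads) lies 19 mm behind it; z points along the fingers, y is the line along which they close (so a half turn about z gives the same grasp; the last joint's range is limited). The gripper opens to 85 mm and grips with 20 to 120 N. Pads are 22 mm wide; open, the fingers measure 114 mm over their backs; the gripper's body (76 mm by 85 mm) begins 54 mm behind the grasp point. The pads swing forward as they close: fully open they stand 13 mm farther back than shut.
Start: joints at [-0.084, 0.576, 0.025, 1.437, -0.015, 1.129, -0.057], TCP at [675.003, 0.006, 231.289] pointing down, gripper open.
Joint ranges: [-2.76, 2.76], [-0.34, 2.15], [-1.52, 1.57], [0.19, 2.46], [-1.09, 4.23], [0.17, 1.99], [-2.82, 2.82]. Speed limits (rad/s): [2.22, 2.22, 3.01, 3.01, 3.14, 3.14, 3.14].

## Interface

Orientations are given as [roll, pitch, yaw] about the fixed x, y, z axes, in that order (R = Rz(yaw) Ry(pitch) Rx(roll)).
In Python, from station import arm gives the robot as it stands.
- The arm moves only by the tool carry_out, never from a script. Its argument "plan" is a list of rows, each a list of 7 numbers: the turn, a rotation vector about the tool's x, y, z in rad, then the shift along the tool's x, y, z in mm, then the finger opening in mm, from 0 to 85.4. In form: [[rx, ry, rz, tx, ty, tz, fingers], ...]. A call has 1 to 8 rows; each row shifts and turns the commanded pose from where the row before left it, along the tool's axes as they then stand; what a row does not reach is not made up. A row lasts 1/8 s, in which the tool goes at most 62.5 mm and 10.7 degrees, less where a joint would pass 70% of its speed; a pose out of reach is approached as far as the arm can. A call is refused whole if a number of a shift passes 62.5 or a number of a turn 0.188, either way. A call with a gripper value outside its range is refused whole. The fingers move at their own pace and stop on an object; "squeeze" is the grip in N (left out, the last holds). Time passes only in rows, so rows that do not move let the fingers close. It gives the time, the measured TCP pose, the force, the opening and the grip force at its end, in the units of the state.
- arm.get_obs(): the state, without advancing time (a new reading comes with each control period).
- arm.get_image(name): name is "scene" or "side" or "wrist"; returns the picture (420x560x3 uint8, red, green, blue); there is no depth.
- arm.calibration(name): a dict with "camera_matrix" (3x3 intrinsics, pixels), "R" (3x3) and "t" (3): a world point X has camera coordinates R X + t. Camera axes: x right, y down, z forward; pixel columns grow to the right and rows downward; lengths in mm; the calibration is good to about 2 mm. A picture is of the moment at which its call begins: read the wrist's pose just before it. calibration takes no time and is no camera call; for the wrist camera it gives the pose at the moment of the call.
- arm.sign_off(): hands the job in; it is judged then, once.
The state is a dict: "time": time; "qpos": joint angles; "qvel": joint speeds; "joint_efforts": joint torques, N m; "tcp_pos": TCP position; "orientation": TCP orientation; "wrist_force": force on the tool from outside, world axes, zero at the start; "ft_torque": the same for the moment, N m; "gripper_width": opening from 0.0 (shut) to 1.0 (fully open); "finger_force": force on a finger pad.
Only numpy, scipy, OpenCV 4.12 (cv2) and the standard library are available. Lean on these libraries where they do the work, as an engineer would, in place of code of your own. Each camera call takes 0.05 s, during which the arm holds its last target. There are 200 camera calls.

## Task

Clear the burnt-out tea light away through the spring flap of the wooden waste box: push the flap open with one fingertip and hold it open, and meanwhile push the tea light along its lane with the other fingertip until it drops into the bin behind the flap. The tea light must not be picked up, pressed hard or used to shove the flap open; afterwards let the flap close by itself and leave the other things where they are.

Things in the scene. Friction and masses are not known exactly. Their poses are not given: they have to be found in the camera images.
- waste_box: fixed wooden box, 254 (x) x 150 (y) x 108 high mm. Origin on the worktop below the middle of the closed flap; x runs from the entrance into the bin, y left, z up. In its frame, mm: its front is a flat deck, top z 70, x -110 to +8, y -75 to 75, with a lane for the tea light on its right half (see lane_end); left of it (y -5 to 75) the deck is bare but for a peg. The bin lies behind (see bin_floor)
- lane_end (a point): point on the deck (z 70 mm) in the middle of the lane's end, at box frame x 0, y -35 mm, where the closed flap crosses it. The lane is 48 mm wide (box y -59 to -11), straight along box x, between two wooden rails 6 mm thick and 14 mm above the deck, from x -110 to -8 mm
- bin_floor (a point): centre of the bin's floor, box frame x 73, y 0, z 6 mm. The bin is open-topped: inside x 8 to 138, y -69 to 69 mm, walls up to z 108 mm
- flap_hinge (a point): upright aluminium panel of the self-closing flap, 5 thick x 123 wide x 36 high mm. This point is on its vertical hinge axis at deck height (box frame x 0, y 64.5, z 70 mm); the panel extends along the point's own -y. Closed it runs across deck and lane (box y 60.5 to -62.5, z 73 to 109 mm). It swings only inwards, over the bin: the free edge goes to box +x, then +y
- flap_edge (a point): top corner of the flap at its free edge, 127 mm from the hinge axis; closed it is at box frame x 0, y -62.5, z 109 mm
- flap (a joint): opening angle of the flap, rad: 0 closed, 1.45 at most. A spring closes it: 0.06 N m at 0, 0.12 N m at 1 rad (2 to 4 N on a finger 35 mm from the hinge); it shuts within a second. A finger pushing straight along box +x at a distance d from the hinge axis opens it by about atan(travel / d). Open more than about 0.9 rad it leaves the lane free
- tea_light: burnt-out tea light: plain round metal cup with red wax, diameter 38, height 15 mm, about 20 g. Origin at the centre of its underside. It stands in the lane on the deck, before the flap; it slides easily on the waxed wood (friction about 0.2) and falls into the bin when its centre is pushed past the deck's edge (box frame x 8 mm)
- peg: wooden clothes peg, 72 x 15 x 12 mm, lying along y at the front left corner of the deck; bystander, leave alone. Origin underside centre
- salt_shaker: salt shaker, diameter 44, height 90 mm, on the worktop right of the box; bystander. Origin underside centre
- spice_jar: spice jar with black lid, diameter 41, height 105 mm, on the worktop left of the box; bystander. Origin underside centre
- fork_a: metal fork, 206 mm long, on the worktop; bystander
- glass_a: drinking glass, diameter 80, height 91 mm, on the worktop; bystander

How it is judged:
By the outcome, as a careful person would: the job done as asked, in the order asked, and still so for the second after the job is handed in, with the robot touching nothing.
It also fails if it takes over 45 s, if anything falls off the work surface, if the arm or the gripper's body presses on something with over 40 N, if the wrist force passes 120 N, or if a joint passes its speed limit or range.

## Working session

There is one attempt and no reset: what is moved stays moved. The work goes in short steps, Python scripts to look and compute and a tool call to move; the robot and the scene stay as the last step left them, time stands still between calls to the robot, and variables do not carry over. Pictures are saved under pics/ and viewed, at most 10 in all, crops included, and the job is handed in when it is done.

Besides the shell and the picture viewer there is one more tool, called after "Emit:" as a command line: name --pt "numbers of a row" for each row, then --argument value for the rest. carry_out: Moves the arm, as the interface text tells. Its arguments: {"type":"object","properties":{"plan":{"type":"array","items":{"type":"array","items":{"type":"number"}}},"squeeze":{"type":"number"}},"required":["plan"]}

```bash
mkdir -p pics; python3 - <<'E'
from station import arm
import cv2,numpy as np
for n in ["scene","side","wrist"]:
    c=arm.calibration(n); print(n,np.round(c["R"],3).tolist(),np.round(c["t"],1).tolist(),np.round(c["camera_matrix"],1).tolist())
    cv2.imwrite(f"pics/{n}0.png",arm.get_image(n)[:,:,::-1])
o=arm.get_obs();print(o["tcp_pos"],o["orientation"],o["gripper_width"])
a=[cv2.imread(f"pics/{n}0.png") for n in ["scene","side"]]
E
```

```text
scene [[0.693, -0.721, 0.014], [-0.466, -0.461, -0.755], [0.551, 0.517, -0.655]] [-469.0, 312.3, 709.4] [[380.2, 0.0, 281.4], [0.0, 380.2, 204.5], [0.0, 0.0, 1.0]]
side [[0.948, -0.319, 0.022], [-0.103, -0.372, -0.923], [0.302, 0.872, -0.385]] [-578.0, 127.4, 1119.2] [[438.7, 0.0, 284.8], [0.0, 438.7, 211.0], [0.0, 0.0, 1.0]]
wrist [[1.0, 0.0, -0.003], [0.001, -0.948, 0.318], [-0.003, -0.318, -0.948]] [-673.8, -42.0, 381.5] [[312.4, 0.0, 280.3], [0.0, 312.4, 211.8], [0.0, 0.0, 1.0]]
[ 6.74664529e+02 -3.67519858e-02  2.30641050e+02] [-3.14033427e+00  1.07682757e-04  1.57080538e+00] 1.002660403978366
```

View pics/scene0.png

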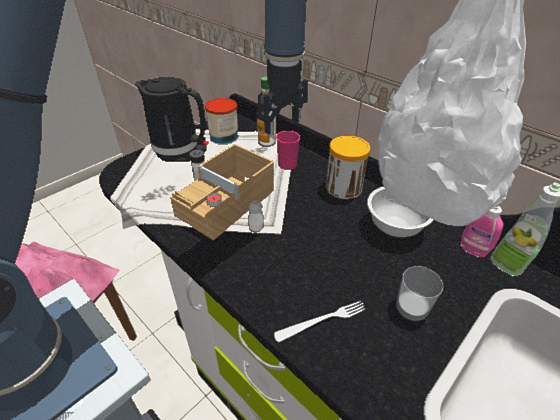

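View pics/wrist0.png

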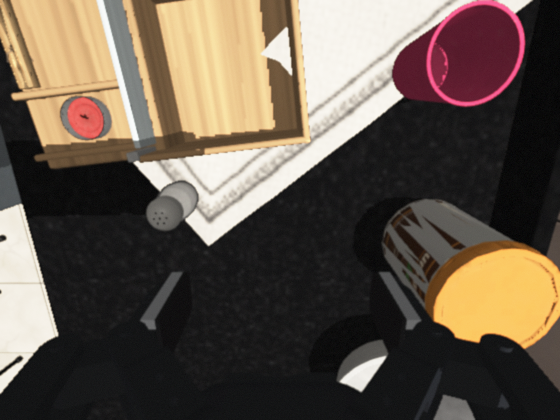

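The wrist view shows the box at upper left, tea light at about (84,117), flap top edge from about (98,0) to (133,158), and the back right bin corner at (309,140). In the scene view the box is at about (225,190).

```bash
cat > h.py <<'E'
import numpy as np,cv2
from station import arm
def ray(c,uv,z):
    R,t,K=[np.array(c[k]) for k in("R","t","camera_matrix")]
    o=-R.T@t; d=R.T@np.linalg.solve(K,[uv[0],uv[1],1.]); return o+d*(z-o[2])/d[2]
def red(im,area=40):
    h=cv2.cvtColor(im,cv2.COLOR_RGB2HSV)
    m=cv2.inRange(h,(0,140,90),(6,255,255))|cv2.inRange(h,(176,140,90),(180,255,255))
    n,l,s,c=cv2.connectedComponentsWithStats(m)
    return [(np.round(c[i],1).tolist(),s[i].tolist()) for i in range(1,n) if s[i,4]>area]
E
python3 - <<'E'
from h import *
c=arm.calibration("wrist"); im=cv2.imread("pics/wrist0.png")[:,:,::-1]
print(red(im))
for n,uv,z in [("tea",(84,117),82),("binBR",(309,140),108),("flapfree",(133,158),109),("flap mid",(100,0),109),("deckFR",(50,167),70),("binwall right front",(158,152),108),("salt",(168,213),90)]: print(n,ray(c,uv,z).round(1))
s=cv2.imread("pics/scene0.png")[130:250,150:300]; cv2.imwrite("pics/sc.png",cv2.resize(s,None,fx=5,fy=5,interpolation=cv2.INTER_CUBIC))
E
```

```text
[([85.4, 117.5], [68, 97, 35, 42, 1075])]
tea [498.8  73.3  82. ]
binBR [698.1  55.9 108. ]
flapfree [549.9  41.  109. ]
flap mid [543.1 155.6 109. ]
deckFR [448.9  26.1  70. ]
binwall right front [571.3  45.9 108. ]
salt [566.7 -14.5  90. ]
```

View pics/sc.png

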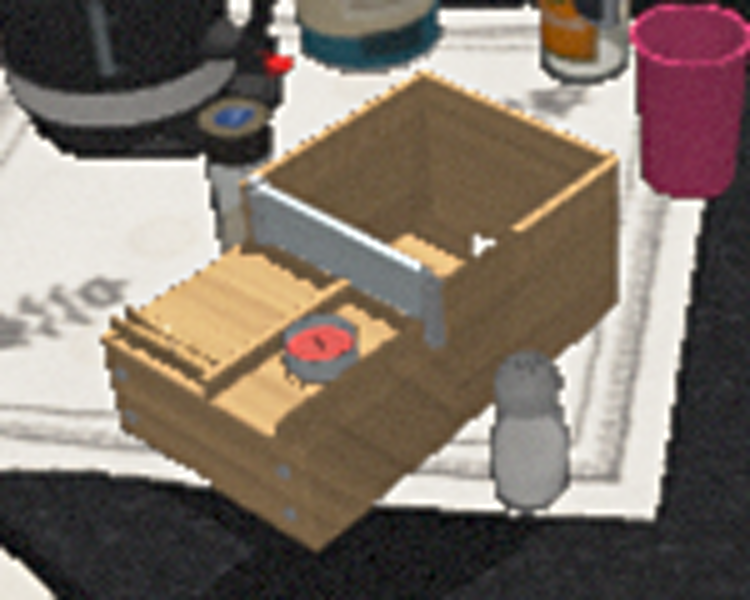

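Emit:
carry_out --pt "0 0 0 30 -55 0 85" --pt "0 0 0 30 -55 0 85" --pt "0 0 0 30 -55 0 85" --pt "0 0 -0.155 0 0 0 85" --pt "0 0 -0.155 0 0 0 85" --pt "0 0 -0.155 0 0 0 85" --pt "0 0 -0.155 0 0 0 85" --pt "0 0 -0.155 0 0 0 85"

```text
time: 1.15
tcp_pos: [510.2, 89.7, 231.2]
orientation: [-3.141, -0.0, 2.351]
wrist_force: [0.3, 0.1, -0.6]
gripper_width: 0.995
finger_force: 0.0
```

```bash
python3 - <<'E'
from h import *
im=arm.get_image("wrist"); cv2.imwrite("pics/w1.png",im[:,:,::-1]); print(red(im))
c=arm.calibration("wrist"); np.save("w1.npy",c,allow_pickle=True)
for p,*_ in red(im): print(ray(c,p,82).round(1))
o=arm.get_obs();print(o["tcp_pos"],o["orientation"],o["time"])
E
```

```text
[([259.8, 199.0], [243, 183, 36, 33, 931])]
[497.9  73.6  82. ]
[510.24655062  89.66356306 231.1421391 ] [-3.14115326e+00 -1.18961638e-04  2.35823923e+00] 1.2
```

View pics/w1.png

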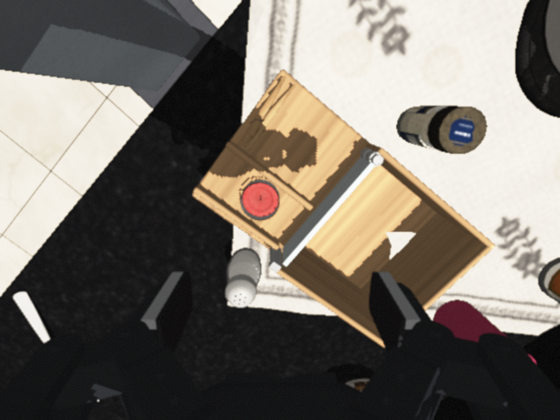

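The view from close by shows the tea light at (260,199), hinge post at (376,158), flap free end at (286,264), deck front corners at (283,71) and (194,193), and back left bin corner at (492,244).

```bash
python3 - <<'E'
from h import *
c=np.load("w1.npy",allow_pickle=True).item()
P=[((376,158),109,(0,64.5)),((286,264),109,(0,-62.5)),((283,71),70,(-110,75)),((194,193),70,(-110,-75)),((492,244),108,(144,75))]
W=np.array([ray(c,a,z)[:2] for a,z,_ in P]);B=np.array([b for *_,b in P],float)
w=(W-W.mean(0))@[1,1j]; b=(B-B.mean(0))@[1,1j]; yaw=np.angle((w*b.conj()).sum())
R=np.array([[np.cos(yaw),-np.sin(yaw)],[np.sin(yaw),np.cos(yaw)]]); t=W.mean(0)-R@B.mean(0)
print(np.degrees(yaw),t); print((W-(B@R.T+t)).round(1))
np.savez("box.npz",R=R,t=t)
print("tea box",R.T@(np.array([497.9,73.6])-t))
tcp=np.array([510.2,89.7]);ty=2.358-np.pi/2;u=np.array([np.cos(ty),np.sin(ty)])
for uv in[(165,272),(185,275),(375,275),(395,272)]:
  p=ray(c,uv,231+13); d=p[:2]-tcp; print(uv,"along toolx,y",d@[-u[1],u[0]],d@u)
for a,bx in (("far flap-finger target contact",(-75,1.5)),): print(R@bx+t)
E
```

```text
7.150106274388134 [547.01672946 112.22956205]
[[-1.1 -0.3]
 [ 0.8  1.7]
 [ 3.5 -2.4]
 [ 1.6  4. ]
 [-4.8 -3. ]]
tea box [-53.54296392 -32.21563583]
(165, 272) along toolx,y 8.60748744849142 -53.79359089800417
(185, 275) along toolx,y 7.037960585682622 -44.58212508700933
(375, 275) along toolx,y 7.208571388064176 44.53187223829676
(395, 272) along toolx,y 8.810398868573198 53.71130029315771
[472.41326561 104.38270403]
```

Emit:
carry_out --pt "0 0 0 31 -9 0 85" --pt "0 0 0 0 0 40 85" --pt "0 0 0 0 0 40 85" --pt "0 0 0 0 0 40 85" --pt "0 0 0 0 0 0 85"

```text
time: 1.82
tcp_pos: [480.5, 105.1, 109.3]
orientation: [-3.137, -0.003, 2.344]
wrist_force: [-0.1, 0.8, 0.8]
gripper_width: 0.999
finger_force: 0.0
```

```bash
python3 - <<'E'
from h import *
im=arm.get_image("wrist"); c=arm.calibration("wrist"); print(red(im))
for p,*_ in red(im): print(ray(c,p,82).round(1))
K,R,t=[np.array(c[k]) for k in("camera_matrix","R","t")]
b=np.load("box.npz")
im=im[:,:,::-1].copy()
for q,z in[((0,64.5),109),((0,-62.5),109),((-8,-11),84),((-110,-11),84),((-8,-59),84),((-110,-75),70)]:
  X=np.r_[b["R"]@q+b["t"],z]; u=K@(R@X+t); cv2.circle(im,tuple(int(v) for v in u[:2]/u[2]),3,(255,0,255),1)
cv2.imwrite("pics/w2.png",im)
cv2.imwrite("pics/s2.png",cv2.resize(arm.get_image("side")[60:260,60:330,::-1],None,fx=2.9,fy=2.9))
E
```

```text
[([265.6, 300.5], [239, 281, 54, 41, 1718])]
[499.6  73.7  82. ]
```

View pics/w2.png

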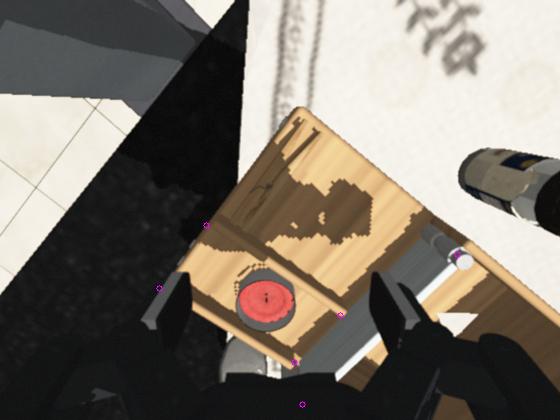

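View pics/s2.png

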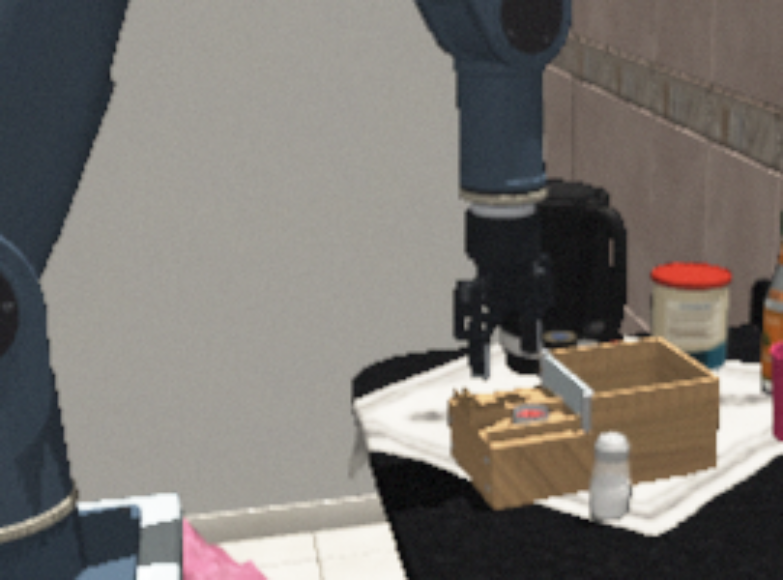

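The overlaid box points sit on the rail ends and hinge, so the fit is good; both fingers stand clear of the rails, peg and flap. Next: down to finger height.

Emit:
carry_out --pt "0 0 0 0 0 23 85" --pt "0 0 0 0 0 20 85" --pt "0 0 0 0 0 0 85"

```text
time: 2.3
tcp_pos: [482.6, 105.7, 69.0]
orientation: [3.141, 0.0, 2.345]
wrist_force: [0.0, 0.2, 0.5]
gripper_width: 0.997
finger_force: 0.0
```

```bash
python3 - <<'E'
from h import *
im=arm.get_image("scene")[130:250,150:320,::-1]
cv2.imwrite("pics/s3.png",cv2.resize(im,None,fx=4.6,fy=4.6,interpolation=cv2.INTER_CUBIC))
o=arm.get_obs();print(o["tcp_pos"],o["orientation"],o["wrist_force"])
E
```

```text
[482.95467526 105.79624182  69.52135538] [3.14060443e+00 6.69629253e-04 2.34524190e+00] [-0.76276362 -0.38795367  0.11482169]
```

View pics/s3.png

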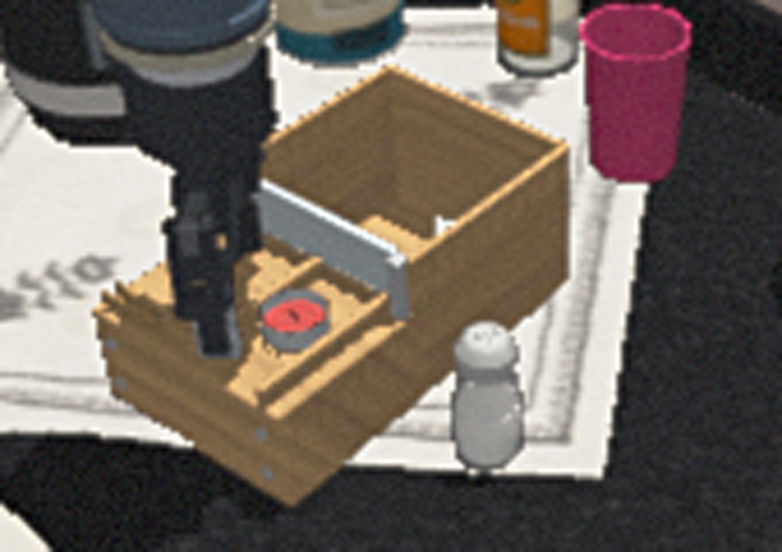

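The finger tip at crop (218,355) stands in the lane behind the tea light. I'll go a little lower and then advance until just short of contact.

Emit:
carry_out --pt "0 0 0 0 0 3 85" --pt "0 0 0 0 0 3 85" --pt "0 0 0 0 0 0 85"

```text
time: 2.72
tcp_pos: [482.3, 105.6, 62.5]
orientation: [3.141, 0.0, 2.346]
wrist_force: [0.3, 0.1, 0.6]
gripper_width: 0.992
finger_force: 0.0
```

```bash
python3 - <<'E'
from h import *
c=arm.calibration("scene")
for z in(72,76,82): print(z,ray(c,(197.4,207.2),z).round(1))
b=np.load("box.npz"); o=arm.get_obs(); p=o["tcp_pos"]; a=o["orientation"][2]-np.pi/2
u=np.array([np.cos(a),np.sin(a)]); bx=b["R"]@[1,0]; w=np.array([-u[1],u[0]])
for s in(-49,49): print((b["R"].T@(p[:2]+s*u-b["t"])).round(1),(p[:2]+s*u).round(1))
print(p,o["wrist_force"],"unit box x in tool:",bx@w,bx@u)
E
```

```text
72 [457.1  83.2  72. ]
76 [454.7  79.1  76. ]
82 [451.1  73.1  82. ]
[-104.   -28.2] [447.3  71.3]
[-26.   31.2] [517.4 139.9]
[482.34443979 105.62824982  62.45981451] [0.27631465 0.14402615 0.60479788] unit box x in tool: -0.6053217489755504 0.7959808918668719
```

Emit:
carry_out --pt "0 0 0 -3 4 0 85" --pt "0 0 0 -3 4 0 85" --pt "0 0 0 -3 4 0 85" --pt "0 0 0 -3 4 0 85" --pt "0 0 0 -3 4 0 85" --pt "0 0 0 -3 4 0 85" --pt "0 0 0 -3 4 0 85" --pt "0 0 0 -3 4 0 85"

```text
time: 3.72
tcp_pos: [522.0, 110.7, 62.2]
orientation: [-3.141, -0.0, 2.346]
wrist_force: [-4.2, -0.7, -0.3]
gripper_width: 0.998
finger_force: 1.9
```

```bash
cat > st.py <<'E'
from h import *
import sys
b=np.load("box.npz"); o=arm.get_obs(); p=o["tcp_pos"]; a=o["orientation"][2]-np.pi/2
u=np.array([np.cos(a),np.sin(a)])
for s in(-49,49): print((b["R"].T@(p[:2]+s*u-b["t"])).round(1))
print(p,o["wrist_force"],o["time"])
for n in("scene","side","wrist"):
    im=arm.get_image(n);c=arm.calibration(n)
    for q,st in red(im): print(n,q,st[4],(b["R"].T@(ray(c,q,82)[:2]-b["t"])).round(1))
    cv2.imwrite(f"pics/{n}_{sys.argv[1]}.png",cv2.resize(im[130:250,150:320],None,fx=4.6,fy=4.6)[:,:,::-1] if n=="scene" else im[:,:,::-1])
E
python3 st.py a
```

```text
[-64.  -28.1]
[14.  31.2]
[521.97746615 110.67866212  62.177275  ] [-4.16366584 -0.69307337 -0.31356266] 3.725
scene [226.5, 105.2] 243 [349.7 293.4]
scene [219.6, 194.9] 50 [-31.7 -37.1]
side [297.8, 154.7] 202 [344.8 376.7]
wrist [219.4, 337.5] 2638 [-34.3 -34.2]
```

View pics/scene_a.png

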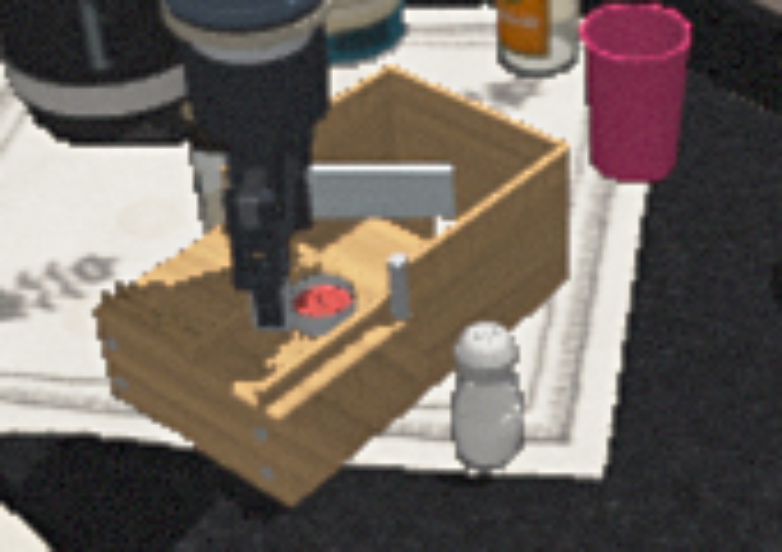

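The flap is swinging open ahead of the tea light (crop 320,300), which follows its finger centrally. Continuing.

Emit:
carry_out --pt "0 0 0 -3 4 0 85" --pt "0 0 0 -3 4 0 85" --pt "0 0 0 -3 4 0 85" --pt "0 0 0 -3 4 0 85" --pt "0 0 0 -3 4 0 85" --pt "0 0 0 -3 4 0 85" --pt "0 0 0 -3 4 0 85" --pt "0 0 0 0 0 0 85"

```text
time: 4.88
tcp_pos: [557.6, 115.5, 62.4]
orientation: [3.14, 0.001, 2.345]
wrist_force: [0.6, -2.3, -0.7]
gripper_width: 0.993
finger_force: 1.2
```

```bash
python3 st.py b
```

```text
[-28.1 -27.7]
[50.  31.6]
[557.6424046  115.5277064   62.41530566] [ 0.55720049 -2.26521091 -0.65684028] 4.875
scene [232.6, 105.0] 71 [364.3 277.3]
scene [229.3, 189.5] 47 [ -0.1 -41.7]
side [297.8, 154.7] 202 [344.8 376.7]
wrist [209.0, 343.9] 2445 [ -0.7 -40.2]
```

View pics/scene_b.png

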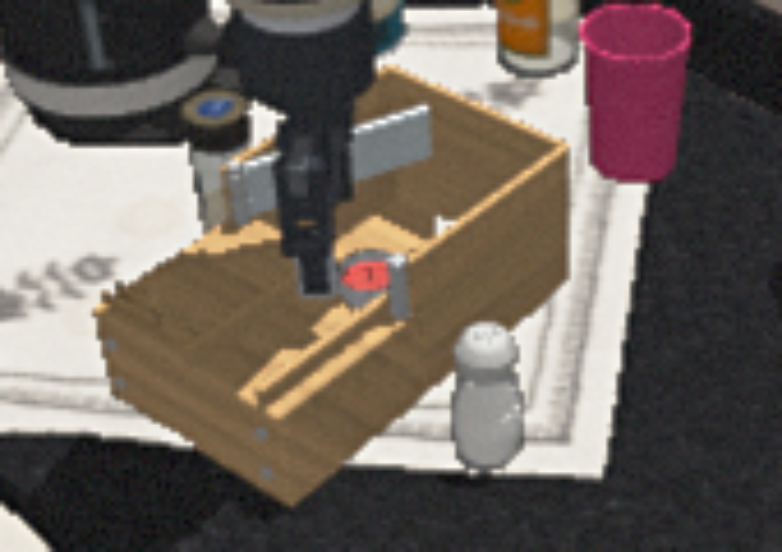

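The flap is wide open; the tea light (crop 368,277) is at box x 0 and leaning on the right rail. I'll back off slightly, shift the finger rightwards behind its centre, and push on.

Emit:
carry_out --pt "0 0 0 3 -4 0 85" --pt "0 0 0 -5 -4 0 85" --pt "0 0 0 -3 4 0 85" --pt "0 0 0 -3 4 0 85" --pt "0 0 0 -3 4 0 85" --pt "0 0 0 -3 4 0 85" --pt "0 0 0 0 0 0 85"

```text
time: 5.9
tcp_pos: [573.0, 111.2, 62.3]
orientation: [3.141, 0.001, 2.346]
wrist_force: [1.6, -2.2, -0.1]
gripper_width: 0.994
finger_force: 0.9
```

```bash
python3 st.py c
```

```text
[-13.3 -33.9]
[64.7 25.4]
[573.01000024 111.17705703  62.31215619] [ 1.62363157 -2.17018075 -0.08231616] 5.9
side [297.9, 154.7] 201 [345.2 376.6]
```

View pics/scene_c.png

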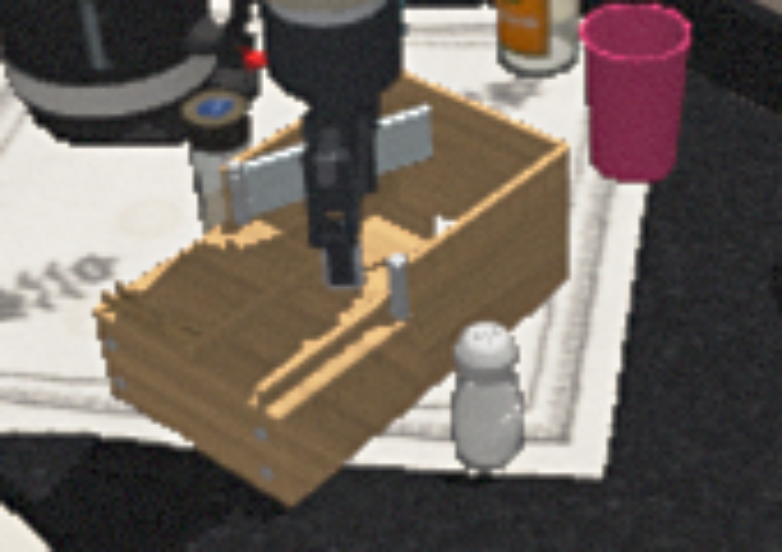

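The lane is empty: the tea light has dropped behind the deck. I'll lift straight up so the flap closes by itself.

Emit:
carry_out --pt "0 0 0 0 0 -20 85" --pt "0 0 0 0 0 -30 85" --pt "0 0 0 0 0 -40 85" --pt "0 0 0 0 0 -40 85" --pt "0 0 0 0 0 -40 85" --pt "0 0 0 0 0 0 85" --pt "0 0 0 0 0 0 85" --pt "0 0 0 0 0 0 85"

```text
time: 7.05
tcp_pos: [571.5, 111.0, 231.1]
orientation: [-3.14, -0.001, 2.346]
wrist_force: [0.3, -0.3, 0.1]
gripper_width: 0.994
finger_force: 0.0
```

Emit:
carry_out --pt "0 0 0 35 -35 0 85" --pt "0 0 0 35 -35 0 85" --pt "0 0 0 0 0 0 85" --pt "0 0 0 0 0 0 85" --pt "0 0 0 0 0 0 85"

```text
time: 7.68
tcp_pos: [474.1, 112.1, 232.0]
orientation: [3.142, -0.0, 2.345]
wrist_force: [0.5, 0.7, -0.4]
gripper_width: 0.995
finger_force: 0.0
```

```bash
python3 - <<'E'
from h import *
b=np.load("box.npz"); R,t=b["R"],b["t"]
print(arm.get_obs()["tcp_pos"],arm.get_obs()["time"])
for n in("scene","side","wrist"):
    im=arm.get_image(n);c=arm.calibration(n);K,Rc,tc=[np.array(c[k]) for k in("camera_matrix","R","t")]
    cv2.imwrite(f"pics/{n}_end.png",im[:,:,::-1])
    for q,s in red(im,10): print(n,q,s[4],(R.T@(ray(c,q,18)[:2]-t)).round(1))
    for y in(50,20,-10,-35,-55):   # closed flap's front face / top edge colours
        X=np.r_[R@(0,y)+t,109]; v=K@(Rc@X+tc); v=(v/v[2]).astype(int)
        if 0<=v[0]<560 and 0<=v[1]<420: print(n,y,v[:2],im[v[1],v[0]])
    o=cv2.imread(f"pics/{n}0.png")[:,:,::-1]
    if n!="wrist":
        d=(np.abs(im.astype(int)-o).sum(2)>90).astype(np.uint8)
        k,l,s,ce=cv2.connectedComponentsWithStats(d)
        print([s[i].tolist() for i in range(1,k) if s[i,4]>25])
E
```

```text
[474.13880024 112.14008959 231.96388825] 7.675
scene [220.7, 105.6] 413 [425.  401.3]
scene [205.0, 142.3] 18 [194.8 255.3]
scene 50 [203 168] [207 218 221]
scene 20 [211 172] [220 232 236]
scene -10 [219 176] [244 251 254]
scene -35 [226 180] [180 193 194]
scene -55 [232 183] [185 200 202]
[[0, 0, 66, 308, 11021], [138, 0, 58, 68, 2676], [256, 0, 52, 135, 4384], [171, 68, 26, 26, 219], [156, 70, 7, 9, 26], [188, 95, 7, 20, 70], [171, 108, 9, 14, 58], [175, 137, 12, 15, 75], [234, 176, 20, 12, 51], [176, 191, 14, 10, 84], [204, 193, 30, 25, 247], [208, 200, 30, 21, 120], [249, 200, 14, 10, 103], [0, 259, 14, 7, 36], [52, 292, 39, 27, 278], [70, 320, 46, 45, 678], [53, 326, 8, 23, 80], [143, 413, 10, 7, 44]]
side [297.9, 154.7] 200 [454.6 583.7]
side 50 [248 182] [170 174 175]
side 20 [251 185] [220 228 227]
side -10 [255 188] [231 235 232]
side -35 [258 191] [216 223 224]
side -55 [261 193] [234 237 237]
[[3, 0, 150, 159, 10022], [185, 0, 68, 150, 4776], [251, 0, 91, 88, 3785], [302, 90, 20, 4, 55], [283, 92, 54, 62, 1621], [12, 134, 18, 7, 33], [38, 135, 30, 15, 70], [0, 150, 13, 59, 173], [261, 193, 21, 4, 44], [218, 194, 11, 6, 34], [228, 200, 32, 9, 108], [229, 208, 32, 7, 90], [265, 208, 12, 8, 73], [73, 230, 13, 11, 50], [88, 237, 20, 6, 52], [108, 237, 15, 7, 58], [83, 252, 40, 11, 251], [127, 394, 4, 21, 28]]
wrist 50 [372 216] [250 252 251]
wrist 20 [350 240] [248 250 250]
wrist -10 [329 264] [248 250 250]
wrist -35 [312 282] [248 251 249]
wrist -55 [299 296] [248 250 249]
```

Emit:
carry_out --pt "0 0 0 -25 40 0 85" --pt "0 0 0 -25 40 0 85" --pt "0 0 0 -25 40 0 85" --pt "0 0 0 -25 40 0 85" --pt "0 0 0 0 0 0 85"

```text
time: 8.45
tcp_pos: [659.8, 153.1, 230.4]
orientation: [-3.141, -0.001, 2.345]
wrist_force: [-0.8, -0.1, -0.6]
gripper_width: 0.995
finger_force: 0.0
```

```bash
python3 - <<'E'
from h import *
b=np.load("box.npz"); R,t=b["R"],b["t"]
im=arm.get_image("wrist");c=arm.calibration("wrist");cv2.imwrite("pics/w_bin.png",im[:,:,::-1])
h=cv2.cvtColor(im,cv2.COLOR_RGB2HSV); m=cv2.inRange(h,(0,140,25),(8,255,255))|cv2.inRange(h,(174,140,25),(180,255,255))
k,l,s,ce=cv2.connectedComponentsWithStats(m)
for i in range(1,k):
    if s[i,4]>30: print(ce[i].round(),s[i].tolist(),(R.T@(ray(c,ce[i],18)[:2]-t)).round(1))
K,Rc,tc=[np.array(c[k]) for k in("camera_matrix","R","t")]
for q in((8,69),(8,-69),(138,69),(138,-69)):
    v=K@(Rc@np.r_[R@q+t,6]+tc); print(q,(v/v[2])[:2].round())
E
```

```text
[437.  56.] [426, 38, 24, 33, 475] [163.2 228.4]
[555. 123.] [548, 86, 12, 72, 567] [313.9 259.9]
[177. 185.] [168, 177, 19, 16, 81] [ 21.5 -49.6]
(8, 69) [227.  91.]
(8, -69) [162. 188.]
(138, 69) [318. 163.]
(138, -69) [250. 248.]
```

```bash
python3 - <<'E'
from h import *
b=np.load("box.npz"); R,t=b["R"],b["t"]
im=arm.get_image("wrist");c=arm.calibration("wrist")
Rc,tc=np.array(c["R"]),np.array(c["t"]);o=-Rc.T@tc;print("cam box",R.T@(o[:2]-t),o[2])
for z in(6,18,40,60,75,85,109):print(z,(R.T@(ray(c,(177,185),z)[:2]-t)).round(1))
h=cv2.cvtColor(im,cv2.COLOR_RGB2HSV)
for y in range(168,206,2): print(y," ".join("%3d/%3d/%3d"%tuple(h[y,x]) for x in range(150,206,5)))
E
```

```text
cam box [65.40567116 91.57988883] 373.73445964774714
6 [ 18.9 -55.2]
18 [ 20.4 -50.4]
40 [ 23.2 -41.6]
60 [ 25.7 -33.6]
75 [ 27.6 -27.6]
85 [ 28.9 -23.6]
109 [ 31.9 -14.1]
168  75/  9/117  16/ 93/204  17/106/231  16/117/105  16/120/ 98  15/104/ 76  17/ 30/121  15/ 56/ 91  16/116/101  18/103/235  17/106/229  17/108/224
170  90/  7/117  17/104/233  16/110/220  17/116/ 99  15/119/ 88  16/ 21/161  23/ 14/148  21/ 18/100  15/119/105  17/103/236  17/109/222  17/108/227
172  78/ 11/118  18/104/233  16/115/182  15/117/ 96  17/ 29/140  18/ 14/188  18/ 16/162  12/ 10/122  16/ 86/ 95  16/116/197  16/108/221  17/103/231
174  17/ 41/142  17/104/232  15/118/125  15/116/ 97  19/ 13/212  18/ 13/196  18/ 14/176  19/ 14/141  19/ 23/ 90  16/117/157  16/109/222  18/101/235
176  16/ 94/207  17/106/229  15/119/105  16/ 27/159  17/ 11/217  20/ 11/203  15/ 14/185  21/ 11/156  15/ 24/107  15/117/135  16/108/225  18/102/235
178  17/104/233  17/110/218  15/118/ 97  18/ 11/225  17/ 10/222  21/ 12/212  23/ 12/194   3/ 88/174  10/ 19/201  15/ 96/144  17/106/228  19/102/236
180  18/103/233  16/115/173  16/107/ 98 
[... 1183 characters left out ...]
  17/ 46/110  15/ 16/ 98  21/ 11/163  17/ 26/196  17/111/219  18/101/235  19/ 98/239  18/104/232  17/104/232
198  15/116/ 77  16/119/ 77  15/114/ 67  15/119/ 73  10/  9/ 85  15/ 15/134  16/102/125  17/110/223  18/101/235  19/ 97/240  17/105/228  18/101/234
200  15/113/ 79  15/113/ 79  15/119/ 71  16/115/ 71  16/ 86/ 68  16/ 92/ 72  15/116/ 88  17/106/231  18/101/235  18/ 99/238  17/106/229  19/ 99/238
202  15/117/ 76  16/113/ 79  15/111/ 76  16/116/ 66  15/114/ 74  15/119/ 71  14/118/ 80  16/114/194  19/ 99/237  18/100/234  18/105/230  20/ 94/241
204  15/115/ 73  15/111/ 78  15/116/ 77  16/116/ 75  15/116/ 68  16/114/ 76  16/117/ 70  15/119/103  16/113/205  17/106/229  17/102/232  20/ 94/241
```

```bash
python3 -c "
from station import arm
print(arm.sign_off())"
```

```text
the job is handed in; nothing more can be done
None
```

The tea light is in the bin, leaning against its front wall, and the flap closed by itself; the arm touched none of the other things, and I handed the job in at about 8.5 s with the arm clear.

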